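Index a model part and hold the spray mask down on its pins

TASK

Get this part ready for its stripe: turn the dial of the spray fixture until its pointer lines up with the little job tab clamped on the scale, leaving the tab where it is. Then take the mask with the long straight slot by its handle, set it over the fixture's two locating pins with its leaf over the part so that it drops on, and press it fully down against the sprung lifter. Finish like that, your grip still on the handle and the mask held down on its seat, and leave the mask with the round opening and the other things alone.

Things in the scene. Friction and masses are not known exactly. Their poses are not given: they have to be found in the camera images.
- fixture: Spray fixture, fixed to the desk: grey base plate, top 25 mm above the desk. Origin on the desk under the middle of the mask seat; z up, +x from the mask seat to the round nest with the model part, +y from the mask seat to the dial. The base spans x -32 to +102, y -66 to +124 mm. The seat is a steel strip 40 x 104 mm, flush with the base top, with two upright steel pins.
- seat (a point): Point on the base top, 25 mm above the desk, midway between the two pins: where the origin of a seated mask lies. Axes as the fixture's.
- pin_small (a point): Tip of the 8 mm thick locating pin, at fixture x = 0, y = -36 mm. Both pins stand 11 mm above the seat: straight for 6 mm, then a bullet nose narrowing to a 2.4 mm tip.
- pin_large (a point): Tip of the 10 mm thick locating pin, at fixture x = 0, y = +36 mm, same shape and height as the other.
- lifter (a joint): Travel in m, 0 = up, 0.004 = level with the seat, of the sprung aluminium lifter pad between the pins, 26 (x) x 38 (y) mm. Up, it stands 4 mm proud of the seat and carries a released mask there, off the wet paint. Its spring pushes with 5 N at the top and 9 N at seat level; the mask's own weight of about 2 N helps. At seat level the mask stops hard on the base.
- nest_axis (a point): Point on the base top under the middle of the round black nest, 56 mm in fixture +x from the seat's middle. The nest, 54 mm across, carries the small model part (18 x 42 mm, its top 12.5 mm above the base); a belt in the base turns it by the same angle as the dial.
- dial (a joint): Angle of the black dial, rad, clockwise from above positive; 0: pointer in fixture +x. Upright axis at fixture x = +36, y = +88 mm. Friction 0.04 N m, stays where left, no stop within 3 rad. Skirt 45 mm across, 12 mm high; on it a bar grip 38 mm long (along the pointer), 10 mm thick, from 11 to 41 mm above the base, with a white line at the pointer end. Scale ticks every 15 degrees, -90 to +90.
- tab (a joint): Angle of the small steel job tab (12 x 6 mm, with a brass screw) clamped on the rim of the dial's scale, in the same measure as the dial: the dial is set when joint dial equals joint tab. The tab must stay where it is. It is stiff, 10 mm tall, 31 to 45 mm from the dial's axis.
- dial_grip (a point): On the dial's axis, 34 mm above the base top, inside the bar grip: the height to grip (fingertips must stay above the skirt, 12 mm). Its x axis runs along the bar towards the pointer end.
- dial_pointer (a point): Point of the dial's pointer, 31 mm from its axis.
- tab_mark (a point): Mark of the job tab, 31 mm from the dial's axis: the pointer belongs here.
- slot_mask: The mask to use, loose, right way up on the desk, 0.18 to 0.28 kg. Aluminium block 36 (x) x 100 (y) x 16 mm; from it a steel leaf, 64 mm wide, 2 mm thick, underside 14 mm up, sticks out to x = +88 mm and has one straight slot, 44 x 10 mm, along x. Origin under the middle of the block, z up, x towards the leaf. Seated: origin at point seat, axes as the fixture's, leaf over the nest.
- hole_small (a point): Mouth of the round hole, 9.6 mm wide, 14 mm deep, closed above, in the mask block's underside at x = 0, y = -36 mm; fits the 8 mm pin. Hidden from above; a dark round cap 13 mm across on the block's top shows where it is.
- hole_large (a point): Mouth of the slotted hole, 11.6 mm in x by 14.6 mm in y, 14 mm deep, closed above, in the block's underside at x = 0, y = +36 mm; fits the 10 mm pin. A dark round cap 16 mm across on top shows where it is.
- slot_handle (a point): Middle of the grip bar of the slot mask's black bridge handle, straight above the mask's origin, 38 mm above its underside. The bar is 12 mm thick (x), 56 mm long (y), from 30 to 46 mm above the underside, on two 12 mm square posts at y = -22 and +22 mm, open between.
- slot_window (a point): Middle of the slot at the leaf's underside, 56 mm in x from the mask's origin. Belongs straight above nest_axis.
- round_mask: The other mask, not to be used or moved: same block, leaf and handle, but one round opening 32 mm across. Origin under the middle of its block, x towards its leaf.
- brush: Paint brush lying on the desk, 152 mm long, 7 mm thick, a bystander, right of the fixture. Beyond it, at the back right of the desk, painted sticks stand in a board, up to about 0.25 m high: swing past above them or in front.
- dish: Small steel paint dish, 41 mm across and 11 mm tall, a bystander. Origin under its middle.
- dropper: Upright dropper bottle, 29 mm across and 88 mm tall, a bystander. Origin under its middle.

How it is judged (in metres and radians):
On the way, in this order (a step that is already met when the one before it is completed fails the run):
1. the dial's pointer stands at the job tab, the slot mask not yet on the fixture (horizontal distance between dial_pointer and tab_mark below 0.003 m and horizontal distance between slot_mask and seat above 0.05 m), for 0.2 s.
2. the slot mask has dropped over both pins, its slot above the nest (horizontal distance between slot_mask and seat below 0.003 m and horizontal distance between slot_window and nest_axis below 0.004 m and z of slot_mask in the frame of seat below 0.0065 m), for 0.1 s.
At the end, for the whole second after the job is handed in: Dial pointer within 3 mm of the tab mark; slot mask on both pins within 3 mm of the seat middle, slot within 4 mm of the nest axis, level within 2 degrees, underside at most 1.3 mm above the seat, at rest, the fingers on it (over 3 N) with the grasp point within 25 mm of the handle's middle (horizontal distance between dial_pointer and tab_mark below 0.003 m and horizontal distance between slot_mask and seat below 0.003 m and horizontal distance between slot_window and nest_axis below 0.004 m and z of slot_mask in the frame of seat below 0.0013 m and angle between slot_mask's own z axis and vertical below 0.035 rad and linear speed of slot_mask below 0.02 m/s and contact force between the fingers and slot_mask above 3 N and distance between the grasp point and slot_handle below 0.025 m); the arm keeps its last pose, push and grip.
It fails at once if the job tab is shifted by more than 3 mm (distance of tab_mark from where it was at the start of the episode above 0.003 m).
It fails at once if the mask with the round opening is moved by more than 20 mm (distance of round_mask from where it was at the start of the episode above 0.02 m).
It fails at once if the brush, the dish or the dropper bottle is moved by more than 30 mm (distance of any of brush, dish, dropper from where it was at the start of the episode above 0.03 m).
It also fails if it takes over 58 s, if anything falls off the work surface, if the arm or the gripper's body presses on something with over 40 N, if the wrist force passes 120 N, or if a joint passes its speed limit or range.

ROBOT

A 6-joint arm with a two-finger parallel gripper is mounted at the origin on a cart in front of the work surface, level with it; the furniture and walls round the work are solid. World frame = base frame: x ahead of the robot, y to its left, z up, the work surface at z = 0. Lengths are in mm, angles in rad, forces in N, time in s.
With the tool pointing down it reaches from about 350 to 775 mm from the base axis. Payload 7.3 kg.
Tool frame: the origin (TCP) lies at the very end of the fingers, on their centre line; the grasp point (between the pads) lies bot.grip_point_offset behind it (bot.grip_point_offset is the distance from the TCP to the grasp point, in mm); z points along the fingers, y is the line along which they close (so a half turn about z gives the same grasp; the last joint's range is limited). The gripper opens to 92 mm and grips with 3 to 60 N. Pads are 19 mm wide; open, the fingers measure 130 mm over their backs; the gripper's body (75 mm by 190 mm) begins 47 mm behind the grasp point.
Start: joints at [1.144, 0.342, 1.524, -0, 1.275, -0.146], TCP at [145.476, 504.464, 202.441] pointing down, gripper open.
Joint ranges: [-2.53, 2.53], [-0.77, 2.02], [0.04, 2.7], [-1, 4.14], [0.28, 2.66], [-3.11, 3.11]. Speed limits (rad/s): [2.57, 2.57, 3.14, 3.14, 3.14, 3.14].

INTERFACE

Orientations are given as [roll, pitch, yaw] about the fixed x, y, z axes, in that order (R = Rz(yaw) Ry(pitch) Rx(roll)).
In Python, from plant import bot gives the robot as it stands. The module is installed in compiled form; this text tells all that it offers.
- The arm moves only by the tool carry_out, never from a script. Its argument "plan" is a list of rows, each an object of numbers: "tx", "ty", "tz": the shift along the world's x, y, z in mm; "rx", "ry", "rz": the turn, a rotation vector about the world's x, y, z in rad. A call has 1 to 12 rows; each row shifts and turns the commanded pose from where the row before left it; what a row does not reach is not made up. A row lasts 1/10 s, in which the tool goes at most 50 mm and 8.59 degrees, less where a joint would pass 70% of its speed; a pose out of reach is approached as far as the arm can. A call with a gripper value outside its range is refused whole. "gripper" is the closure, from 0 (fully open) to 1 (shut), set as the call begins (left out, the last holds). The fingers move at their own pace and stop on an object; the grip force is fixed at half the most. Time passes only in rows, so rows that do not move let the fingers close. It gives the time, the measured TCP pose, the force, the opening and the grip force at its end, in the units of the state.
- bot.get_obs(): the state, without advancing time (a new reading comes with each control period).
- bot.capture(name): name is "scene" or "top" or "wrist"; returns the picture (420x560x3 uint8, red, green, blue); there is no depth.
- bot.camera_model(name): a dict with "camera_matrix" (3x3 intrinsics, pixels), "dist" ([k1, k2, p1, p2, k3] as OpenCV has them; the pictures are not rectified), "R" (3x3) and "t" (3): a world point X has camera coordinates R X + t. Camera axes: x right, y down, z forward; pixel columns grow to the right and rows downward; lengths in mm; the calibration is good to about 2 mm. A picture is of the moment at which its call begins: read the wrist's pose just before it. camera_model takes no time and is no camera call; for the wrist camera it gives the pose at the moment of the call.
- bot.close_job(): hands the job in; it is judged then, once.
The state is a dict: "time": time; "joint_positions": joint angles; "dq": joint speeds; "tau": joint torques, N m; "tool_pos": TCP position; "tcp_rot": TCP orientation; "contact_force": force on the tool from outside, world axes, zero at the start; "moment": the same for the moment, N m; "grip_width": finger opening in mm; "finger_force": force on a finger pad.
Only numpy, scipy, OpenCV 4.12 (cv2) and the standard library are available. Lean on these libraries where they do the work, as an engineer would, in place of code of your own. Each camera call takes 0.05 s, during which the arm holds its last target. There are 200 camera calls.

## Working session

There is one attempt and no reset: what is moved stays moved. The work goes in short steps, Python scripts to look and compute and a tool call to move; the robot and the scene stay as the last step left them, time stands still between calls to the robot, and variables do not carry over. Pictures are saved under pics/ and viewed, at most 10 in all, crops included, and the job is handed in when it is done.

Besides the shell and the picture viewer there is one more tool, called after "Request:" by a JSON object that holds its "api" and its "payload", one argument or row to a line. carry_out: Moves the arm, as the interface text tells. Its arguments: {"type":"object","properties":{"plan":{"type":"array"},"gripper":{"type":"number"}},"required":["plan"]}

```bash
mkdir -p pics; cat > h.py <<'E'
import numpy as np, cv2
from plant import bot
def ray(cam,px,z):
    m=cam; p=cv2.undistortPoints(np.array([[px]],float),np.array(m["camera_matrix"]),np.array(m["dist"]))[0,0]
    R=np.array(m["R"]);t=np.array(m["t"]).ravel()
    c=-R.T@t; d=R.T@np.array([p[0],p[1],1]); return c+d*(z-c[2])/d[2]
def proj(m,X):
    return cv2.projectPoints(np.array([X],float),cv2.Rodrigues(np.array(m["R"]))[0],np.array(m["t"],float).reshape(3,1),np.array(m["camera_matrix"]),np.array(m["dist"]))[0][0,0]
def shot(n,f):
    im=bot.capture(n); cv2.imwrite("pics/"+f,cv2.cvtColor(im,cv2.COLOR_RGB2BGR)); return im
E
python3 - <<'E'
from h import *
print(bot.get_obs(), bot.grip_point_offset)
shot("top","top0.png");shot("scene","scene0.png")
for n in("top","scene","wrist"):
    m=bot.camera_model(n); print(n,np.round(m["camera_matrix"],1).tolist(),np.round(-np.array(m["R"]).T@np.array(m["t"]).ravel(),0),np.round(m["R"],2).tolist())
E
```

```text
{'time': 0.0, 'joint_positions': array([ 1.14401759e+00,  3.42691952e-01,  1.52500043e+00, -2.55324370e-05,
        1.27537791e+00, -1.45977849e-01]), 'dq': array([-0.00169749,  0.00223074,  0.00052641,  0.00230914, -0.00025019,
       -0.00104699]), 'tau': array([-4.55411719e-04, -4.31239843e+01, -2.44222444e+01,  7.18205888e-02,
        5.58702531e-02, -1.42366421e-04]), 'tool_pos': array([145.28636805, 504.04905843, 201.76674023]), 'tcp_rot': array([-3.14012718e+00, -1.90780861e-04,  2.86079908e+00]), 'contact_force': array([0.63452025, 0.41637268, 0.26535888]), 'moment': array([ 0.03153747, -0.03019998, -0.05739001]), 'finger_force': 0.0, 'grip_width': 91.65446328872902} 18.8
top [[404.1, 0.0, 282.0], [0.0, 404.1, 205.5], [0.0, 0.0, 1.0]] [463.  26. 999.] [[-0.01, -1.0, -0.01], [-1.0, 0.01, -0.08], [0.08, 0.01, -1.0]]
scene [[393.7, 0.0, 288.1], [0.0, 393.7, 212.0], [0.0, 0.0, 1.0]] [ 114. -512.  773.] [[0.81, -0.58, 0.02], [-0.42, -0.6, -0.68], [0.41, 0.55, -0.73]]
wrist [[324.4, 0.0, 278.3], [0.0, 324.4, 207.7], [0.0, 0.0, 1.0]] [ 77. 525. 384.] [[0.28, 0.96, -0.0], [0.93, -0.27, 0.27], [0.25, -0.07, -0.96]]
```

View pics/top0.png

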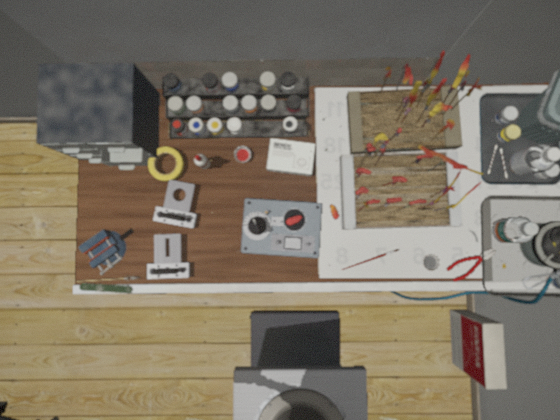

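View pics/scene0.png

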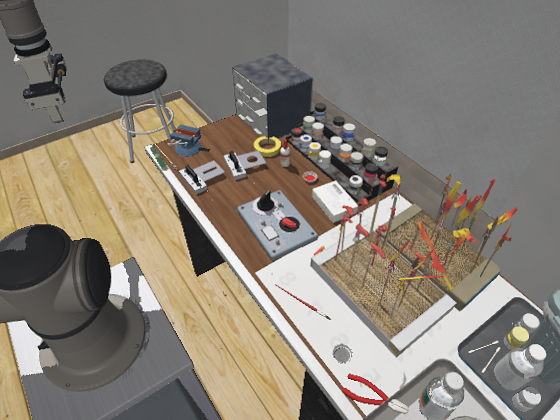

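The top view shows the fixture around (282,228), with its dial at (258,224), nest at (293,219) and seat at (293,242). The slot mask's block is near (168,270) and the round mask's near (176,217). I'll enlarge this area.

```bash
python3 - <<'E'
from h import *
im=cv2.imread("pics/top0.png")[175:295,140:330]
cv2.imwrite("pics/c1.png",cv2.resize(im,None,fx=4.2,fy=4.2,interpolation=cv2.INTER_CUBIC))
m=bot.camera_model("top")
for n,p,z in [("dial",(258,224),60),("nest",(293,219),35),("lift",(293,242),29),("slotblk",(168,270),16),("roundblk",(176,217),16),("dish",(243,155),5),("dropper",(201,160),50)]: print(n,ray(m,p,z).round())
E
```

```text
dial [496.  95.  60.]
nest [508.  13.  35.]
lift [453.  14.  29.]
slotblk [389. 316.  16.]
roundblk [517. 298.  16.]
dish [670. 135.   5.]
dropper [650. 230.  50.]
```

View pics/c1.png

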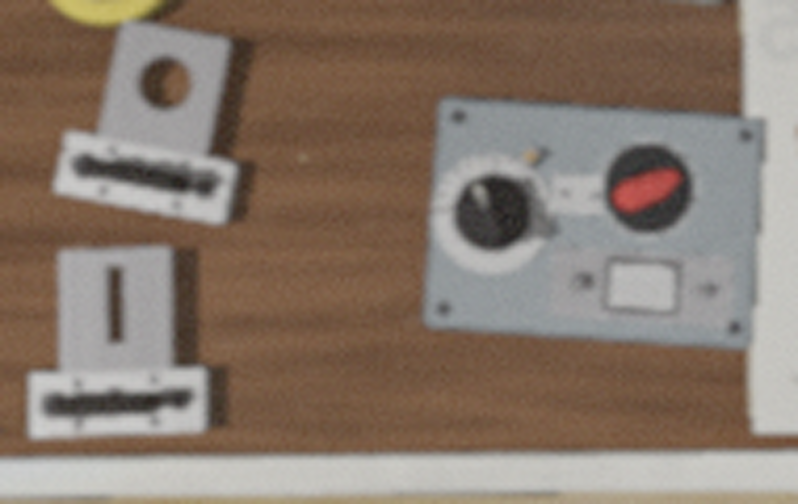

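The tab (brass) is at crop (535,155) and the dial centre at (495,212). The white pointer mark looks to be towards (478,188). The slot mask's handle is at crop (118,403) and the fixture is yawed about -0.06 rad. I'll move above the dial for a close look.

Request:
{"api": "carry_out", "payload": {
  "plan": [
    {"tx": 32, "ty": -37},
    {"tx": 32, "ty": -37},
    {"tx": 32, "ty": -37},
    {"tx": 32, "ty": -37},
    {"tx": 32, "ty": -37},
    {"tx": 32, "ty": -37},
    {"tx": 32, "ty": -37},
    {"tx": 32, "ty": -37},
    {"tx": 32, "ty": -37},
    {"tx": 32, "ty": -37},
    {"tx": 28, "ty": -37},
    {"tz": -45}
  ],
  "gripper": 0
}}

```text
invalid input at $.plan[0]: expected keys tx, ty, tz, rx, ry, rz
```

Request:
{"api": "carry_out", "payload": {
  "plan": [
    {"tz": -20},
    {"tz": 0},
    {"tz": 0}
  ]
}}

```text
invalid input at $.plan[0]: expected keys tx, ty, tz, rx, ry, rz
```

```bash
python3 - <<'E'
from h import *
import json
o=bot.get_obs();print(o["tool_pos"],o["tcp_rot"],o["time"],o["contact_force"])
m=bot.camera_model("wrist")
shot("wrist","w1.png")
json.dump({k:np.array(v).tolist() for k,v in m.items()},open("w1.json","w"))
im=cv2.imread("pics/w1.png");cv2.imwrite("pics/w1b.png",cv2.resize(im,(800,600),interpolation=cv2.INTER_CUBIC))
E
```

```text
[145.30175606 504.09974567 201.83258313] [-3.14028888e+00 -2.04887708e-04  2.86075908e+00] 0.1 [-0.34571434  0.43555094  0.14241361]
```

View pics/w1b.png

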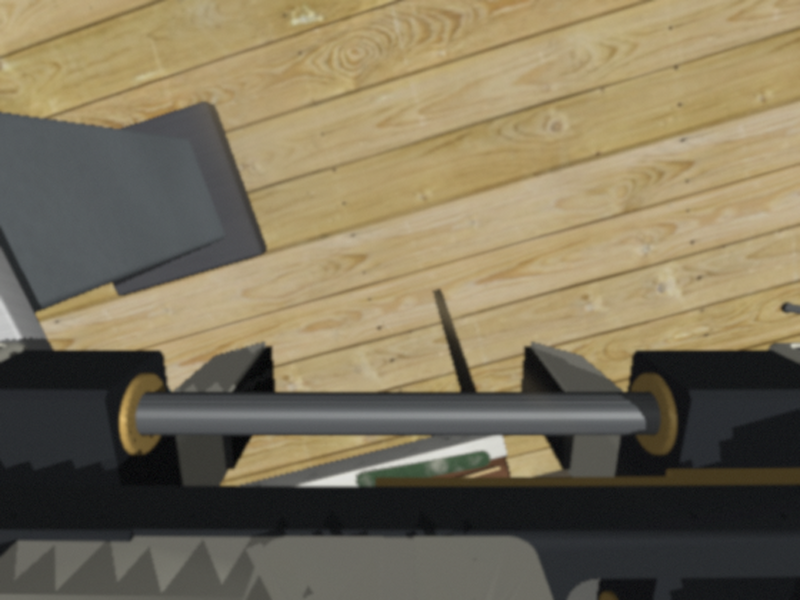

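Row keys all have to be present. The view also shows the gripper hides the lower part of the image, so I'll stop with the camera, not the TCP, over the dial.

Request:
{"api": "carry_out", "payload": {
  "plan": [
    {"tx": 35, "ty": -34, "tz": 0, "rx": 0, "ry": 0, "rz": 0},
    {"tx": 35, "ty": -34, "tz": 0, "rx": 0, "ry": 0, "rz": 0},
    {"tx": 35, "ty": -34, "tz": 0, "rx": 0, "ry": 0, "rz": 0},
    {"tx": 35, "ty": -34, "tz": 0, "rx": 0, "ry": 0, "rz": 0},
    {"tx": 35, "ty": -34, "tz": 0, "rx": 0, "ry": 0, "rz": 0},
    {"tx": 35, "ty": -34, "tz": 0, "rx": 0, "ry": 0, "rz": 0},
    {"tx": 35, "ty": -34, "tz": 0, "rx": 0, "ry": 0, "rz": 0},
    {"tx": 35, "ty": -34, "tz": 0, "rx": 0, "ry": 0, "rz": 0},
    {"tx": 35, "ty": -34, "tz": 0, "rx": 0, "ry": 0, "rz": 0},
    {"tx": 35, "ty": -34, "tz": 0, "rx": 0, "ry": 0, "rz": 0},
    {"tx": 35, "ty": -34, "tz": 0, "rx": 0, "ry": 0, "rz": 0},
    {"tx": 30, "ty": -35, "tz": 0, "rx": 0, "ry": 0, "rz": 0}
  ],
  "gripper": 0
}}

```text
time: 1.35
tool_pos: [561.8, 93.7, 202.1]
tcp_rot: [3.141, -0.0, 2.86]
contact_force: [0.4, 0.3, -0.2]
grip_width: 91.6
finger_force: 0.0
```

Request:
{"api": "carry_out", "payload": {
  "plan": [
    {"tx": 0, "ty": 0, "tz": -40, "rx": 0, "ry": 0, "rz": 0.12},
    {"tx": 0, "ty": 0, "tz": -20, "rx": 0, "ry": 0, "rz": 0.1},
    {"tx": 0, "ty": 0, "tz": 0, "rx": 0, "ry": 0, "rz": 0},
    {"tx": 0, "ty": 0, "tz": 0, "rx": 0, "ry": 0, "rz": 0}
  ]
}}

```text
time: 1.75
tool_pos: [560.6, 95.6, 142.8]
tcp_rot: [3.141, -0.0, 3.078]
contact_force: [-0.2, 0.4, 0.2]
grip_width: 91.6
finger_force: 0.0
```

```bash
python3 - <<'E'
from h import *
import json
o=bot.get_obs();print(o["tool_pos"],o["tcp_rot"],o["time"],o["contact_force"])
m=bot.camera_model("wrist")
shot("wrist","w2.png")
json.dump({k:np.array(v).tolist() for k,v in m.items()},open("w2.json","w"))
im=cv2.imread("pics/w2.png");cv2.imwrite("pics/w2b.png",cv2.resize(im,(800,600),interpolation=cv2.INTER_CUBIC))
E
```

```text
[560.55875161  95.58058007 142.76009339] [ 3.14148436e+00 -2.92049725e-04  3.07825555e+00] 1.75 [-0.16484773  0.38676366  0.19373522]
```

View pics/w2b.png

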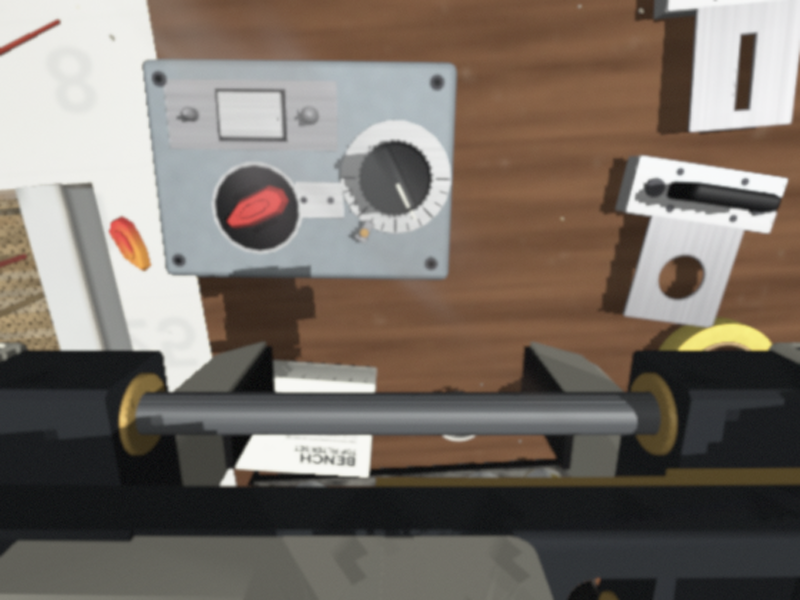

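The fixture fills image (145–455, 60–278). Pins are at (188,115) and (308,116), the dial ring is around (396,178), the white pointer line runs (396,184)→(407,207), and the tab is at (360,231). Measuring all of these now.

```bash
cat > meas.py <<'E'
from h import *
import json
m=json.load(open("w2.json")); im=cv2.imread("pics/w2.png").astype(int); B,G,Rr=im[...,0],im[...,1],im[...,2]
def W(pts,z): return np.array([ray(m,p,z)[:2] for p in pts])
mask=((B-Rr>12)&(B>90)).astype(np.uint8); mask[205:]=0
mask=cv2.morphologyEx(mask,cv2.MORPH_OPEN,np.ones((3,3)))
cs=cv2.findContours(mask,cv2.RETR_EXTERNAL,cv2.CHAIN_APPROX_NONE)[0]; c=max(cs,key=cv2.contourArea)
w=W(c[:,0].astype(float),25); r=cv2.minAreaRect(w.astype(np.float32)); bx=cv2.boxPoints(r)
print("rect",r,bx.round(1).tolist())
e=max([(bx[i]-bx[i-1]) for i in range(4)],key=np.linalg.norm); e=e if e[1]>0 else -e
yd=e/np.linalg.norm(e); xd=np.array([yd[1],-yd[0]]); th=np.arctan2(xd[1],xd[0])
seat=np.array(r[0])-35*xd-29*yd; F=lambda x,y: seat+x*xd+y*yd
print("theta",th,"seat",seat,"dialaxis",F(36,88),"nest",F(56,0))
for n,x,y,z in[("ps",0,-36,36),("pl",0,36,36),("dial",36,88,66),("ax25",36,88,26)]: print(n,(proj(m,[*F(x,y),z])*800/560).round(1))
ax=F(36,88)
def ang(p): d=p-ax; return th-np.arctan2(d[1],d[0])
# white line on bar
g=im.min(2); ys,xs=np.mgrid[0:420,0:560]
sel=(g>150)&(abs(xs-281)<9)&(abs(ys-136)<13); P=np.c_[xs[sel],ys[sel]].astype(float); print("white n",len(P),P.min(0),P.max(0))
q=W(P,66); mq=q.mean(0); u=np.linalg.svd(q-mq)[2][0]; u*=np.sign(u@(mq-ax)); print("line ang mean",ang(mq),"dir",th-np.arctan2(u[1],u[0]),np.linalg.norm(mq-ax), "offline", np.cross(u,mq-ax))
sel=(Rr-B>45)&(abs(xs-252)<14)&(abs(ys-162)<12); P=np.c_[xs[sel],ys[sel]].astype(float)
print("brass n",len(P),P.mean(0)*800/560); q=W(P,36).mean(0); print("tab ang",ang(q),np.linalg.norm(q-ax))
E
python3 meas.py; python3 - <<'E'
import cv2
im=cv2.imread("pics/w2.png")[78:178,222:332]
cv2.imwrite("pics/w2c.png",cv2.resize(im,None,fx=6,fy=6,interpolation=cv2.INTER_CUBIC))
E
```

```text
rect ((452.8250427246094, 98.4884033203125), (73.90674591064453, 46.96711730957031), 85.43061065673828) [[426.5, 63.5], [473.29998779296875, 59.79999923706055], [479.20001220703125, 133.5], [432.3999938964844, 137.1999969482422]]
theta -0.07975082 seat [415.62596369  72.36889696] dialaxis [458.5221777  157.22121596] nest [471.44797754  67.90758324]
ps [275.3  36.2]
pl [403.2  38.3]
dial [502.3 101. ]
ax25 [487.8 110.4]
white n 59 [277. 129.] [289. 148.]
line ang mean 0.7932755352807042 dir -0.5048528870499221 70.94659037702037 offline -68.32552913415955
brass n 24 [363.57142857 232.14285714]
tab ang 0.7917641652012013 104.69185142188537meas.py:20: DeprecationWarning: Arrays of 2-dimensional vectors are deprecated. Use arrays of 3-dimensional vectors instead. (deprecated in NumPy 2.0)
  q=W(P,66); mq=q.mean(0); u=np.linalg.svd(q-mq)[2][0]; u*=np.sign(u@(mq-ax)); print("line ang mean",ang(mq),"dir",th-np.arctan2(u[1],u[0]),np.linalg.norm(mq-ax), "offline", np.cross(u,mq-ax))
```

View pics/w2c.png

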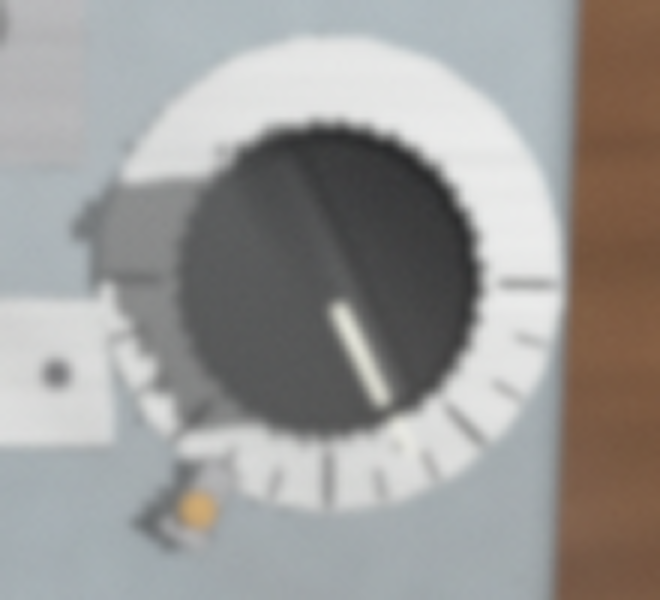

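The crop shows the dial centre at about (328,280) and the 0° tick at (327,480). The pointer line runs (338,305)→(385,403), with its skirt mark at (403,437), which puts it near -25°. The tab's brass screw at (198,510) is near +30°. The base mask was too strict, so I'll fix that.

```bash
python3 - <<'E'
s=open("meas.py").read()
a=s.index("mask=((B"); b=s.index("w=W(c")
s=s[:a]+'''mask=((B-Rr>6)&(B>80)).astype(np.uint8); mask[205:]=0
mask[:,:95]=0; mask[:,330:]=0
mask=cv2.morphologyEx(mask,cv2.MORPH_OPEN,np.ones((3,3)))
mask=cv2.morphologyEx(mask,cv2.MORPH_CLOSE,np.ones((15,15)))
cs=cv2.findContours(mask,cv2.RETR_EXTERNAL,cv2.CHAIN_APPROX_NONE)[0]; c=max(cs,key=cv2.contourArea)
print("px box",cv2.boundingRect(c))
'''+s[b:]
s=s.replace('np.cross(u,mq-ax)','u[0]*(mq-ax)[1]-u[1]*(mq-ax)[0]')
s+='''
C=lambda p:(p[0]/6+222-.4,p[1]/6+78-.4)
for n,p,z in[("ctr90",(327.5,280),26),("tick0",(327,480),26),("skirtmark",(403,437),33),("brass",(198,510),36)]:
    q=ray(m,C(p),z)[:2]; print(n,q,ang(q),np.linalg.norm(q-ax))
for n,p in[("ps",(187,115)),("pl",(308,116))]: print(n,ray(m,(p[0]*.7,p[1]*.7),36)[:2])
print("exp pins",F(0,-36),F(0,36))
'''
open("meas.py","w").write(s)
E
python3 meas.py
```

```text
px box (101, 43, 217, 151)
rect ((488.929931640625, 40.9388427734375), (185.33114624023438, 129.46766662597656), 85.7803955078125) [[417.6000061035156, -46.70000076293945], [546.7000122070312, -56.20000076293945], [560.2999877929688, 128.60000610351562], [431.20001220703125, 138.10000610351562]]
theta -0.07364601 seat [451.89100289  14.59273314] dialaxis [494.26841092  99.70533228] nest [507.73920465  10.4722836 ]
ps [185.5 112.3]
pl [308.3 113.2]
dial [396.5 178.5]
ax25 [396.6 177.3]
white n 59 [277. 129.] [289. 148.]
line ang mean -0.3836336432584947 dir -0.4987480750238983 10.330051334446964 offline -1.1865134518788345
brass n 24 [363.57142857 232.14285714]
tab ang 0.546706417907808 38.88604154961189
ctr90 [494.33452478  98.43278131] 1.445243184220679 1.2742672404565574
tick0 [523.93882935  96.4431506 ] 0.035861423549229166 29.84921371333737
skirtmark [517.49524021 108.21348112] -0.42477367399514593 24.73609095400136
brass [526.00195965  77.18175163] 0.5436082032301132 38.91439066140078
ps [450.80134799 -20.69473532]
pl [456.04331634  50.16825375]
exp pins [449.24214268 -21.30968308] [454.53986311  50.49514937]
```

Pin spacing and direction confirm the pose: theta -0.074 and seat about (452.5,14.7). The dial axis is about (494.4,98.5), the dial is at -0.48 and the tab at +0.52. I'll grip the bar at tool yaw 3.55.

Request:
{"api": "carry_out", "payload": {
  "plan": [
    {"tx": -16.5, "ty": 1, "tz": -10, "rx": 0, "ry": 0, "rz": 0.12},
    {"tx": -16.5, "ty": 1, "tz": -10, "rx": 0, "ry": 0, "rz": 0.12},
    {"tx": -16.5, "ty": 1, "tz": -10, "rx": 0, "ry": 0, "rz": 0.12},
    {"tx": -16.5, "ty": 0, "tz": -10, "rx": 0, "ry": 0, "rz": 0.11},
    {"tx": 0, "ty": 0, "tz": -20, "rx": 0, "ry": 0, "rz": 0},
    {"tx": 0, "ty": 0, "tz": -20, "rx": 0, "ry": 0, "rz": 0},
    {"tx": 0, "ty": 0, "tz": -15, "rx": 0, "ry": 0, "rz": 0},
    {"tx": 0, "ty": 0, "tz": -6, "rx": 0, "ry": 0, "rz": 0},
    {"tx": 0, "ty": 0, "tz": 0, "rx": 0, "ry": 0, "rz": 0},
    {"tx": 0, "ty": 0, "tz": 0, "rx": 0, "ry": 0, "rz": 0}
  ]
}}

```text
time: 2.8
tool_pos: [495.4, 98.7, 42.6]
tcp_rot: [-3.141, 0.002, -2.733]
contact_force: [-0.4, 0.0, -0.1]
grip_width: 91.9
finger_force: 0.0
```

Request:
{"api": "carry_out", "payload": {
  "plan": [
    {"tx": 0, "ty": 0, "tz": 0, "rx": 0, "ry": 0, "rz": 0},
    {"tx": 0, "ty": 0, "tz": 0, "rx": 0, "ry": 0, "rz": 0},
    {"tx": 0, "ty": 0, "tz": 0, "rx": 0, "ry": 0, "rz": 0},
    {"tx": 0, "ty": 0, "tz": 0, "rx": 0, "ry": 0, "rz": 0},
    {"tx": 0, "ty": 0, "tz": 0, "rx": 0, "ry": 0, "rz": 0},
    {"tx": 0, "ty": 0, "tz": 0, "rx": 0, "ry": 0, "rz": 0},
    {"tx": 0, "ty": 0, "tz": 0, "rx": 0, "ry": 0, "rz": 0},
    {"tx": 0, "ty": 0, "tz": 0, "rx": 0, "ry": 0, "rz": 0}
  ],
  "gripper": 1
}}

```text
time: 3.6
tool_pos: [494.5, 98.4, 41.4]
tcp_rot: [3.141, -0.0, -2.732]
contact_force: [0.3, 0.4, 0.5]
grip_width: 32.4
finger_force: 0.0
```

Request:
{"api": "carry_out", "payload": {
  "plan": [
    {"tx": 0, "ty": 0, "tz": 0, "rx": 0, "ry": 0, "rz": 0},
    {"tx": 0, "ty": 0, "tz": 0, "rx": 0, "ry": 0, "rz": 0},
    {"tx": 0, "ty": 0, "tz": 0, "rx": 0, "ry": 0, "rz": 0},
    {"tx": 0, "ty": 0, "tz": 0, "rx": 0, "ry": 0, "rz": 0},
    {"tx": 0, "ty": 0, "tz": 0, "rx": 0, "ry": 0, "rz": 0}
  ]
}}

```text
time: 4.1
tool_pos: [494.6, 98.5, 41.6]
tcp_rot: [-3.142, 0.0, -2.732]
contact_force: [-0.3, -0.4, 1.3]
grip_width: 0.5
finger_force: 0.8
```

The gripper closed to 0.5 mm, so the bar isn't between the fingers. Looking.

```bash
python3 - <<'E'
from h import *
a=shot("scene","s2.png"); b=shot("top","t2.png")
p=proj(bot.camera_model("scene"),[494,98,50]);q=proj(bot.camera_model("top"),[494,98,50]);print(p,q)
f=lambda im,p:cv2.resize(im[int(p[1])-50:int(p[1])+50,int(p[0])-66:int(p[0])+66],None,fx=3,fy=3,interpolation=cv2.INTER_CUBIC)
cv2.imwrite("pics/c2.png",np.hstack([f(cv2.imread("pics/s2.png"),p),f(cv2.imread("pics/t2.png"),q)]))
E
```

```text
[264.78623197 198.88058598] [256.9123298 224.9820405]
```

View pics/c2.png

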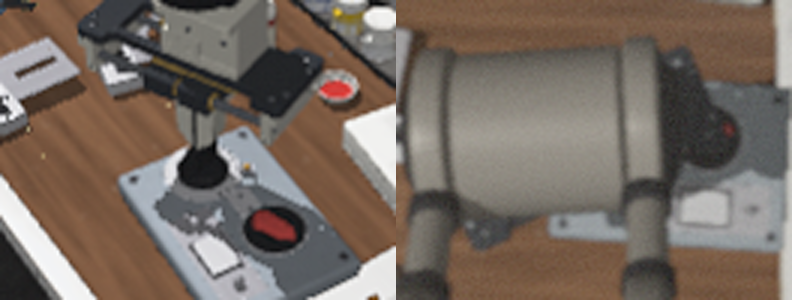

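Request:
{"api": "carry_out", "payload": {
  "plan": [
    {"tx": 0, "ty": 0, "tz": 0, "rx": 0, "ry": 0, "rz": 0},
    {"tx": 0, "ty": 0, "tz": 0, "rx": 0, "ry": 0, "rz": 0}
  ]
}}

```text
time: 4.4
tool_pos: [494.6, 98.5, 41.6]
tcp_rot: [-3.142, 0.0, -2.732]
contact_force: [-0.2, -0.4, 3.4]
grip_width: 0.6
finger_force: 1.3
```

```bash
python3 - <<'E'
from h import *
o=bot.get_obs();print(o)
E
```

```text
{'time': 4.4, 'joint_positions': array([ 4.43919398e-02,  4.98111290e-01,  1.78627599e+00,  1.25942427e-04,
        8.56816433e-01, -1.93567811e+00]), 'dq': array([-0.00125041, -0.00059012,  0.00125509,  0.00054514,  0.00085032,
        0.00117676]), 'tau': array([-1.00166415e-02, -4.32068038e+01, -1.71955168e+01, -5.59276901e-02,
        9.18998010e-02, -9.32667285e-05]), 'tool_pos': array([494.64299172,  98.48055845,  41.585889  ]), 'tcp_rot': array([-3.14154281e+00,  3.97312109e-04, -2.73240137e+00]), 'contact_force': array([-0.16489676, -0.37655996,  3.36029376]), 'moment': array([ 0.06997679, -0.02075654, -0.02069278]), 'finger_force': 1.2845426367493928, 'grip_width': 0.5743095020912276}
```

```bash
python3 - <<'E'
from h import *
m=bot.camera_model("scene")
im=cv2.imread("pics/s2.png"); x0,y0=225,150
v=cv2.resize(im[y0:y0+75,x0:x0+100],None,fx=8,fy=8,interpolation=cv2.INTER_CUBIC)
for X in ([494.5,98.5,25],[494.5,98.5,41.6],[494.5,98.5,66]):
    p=proj(m,X); print(X,(p-[x0,y0])*8)
cv2.imwrite("pics/c3.png",v)
E
```

```text
[494.5, 98.5, 25] [320.54215266 443.13173634]
[494.5, 98.5, 41.6] [319.34808416 407.74515028]
[494.5, 98.5, 66] [317.54689591 354.1889219 ]
```

View pics/c3.png

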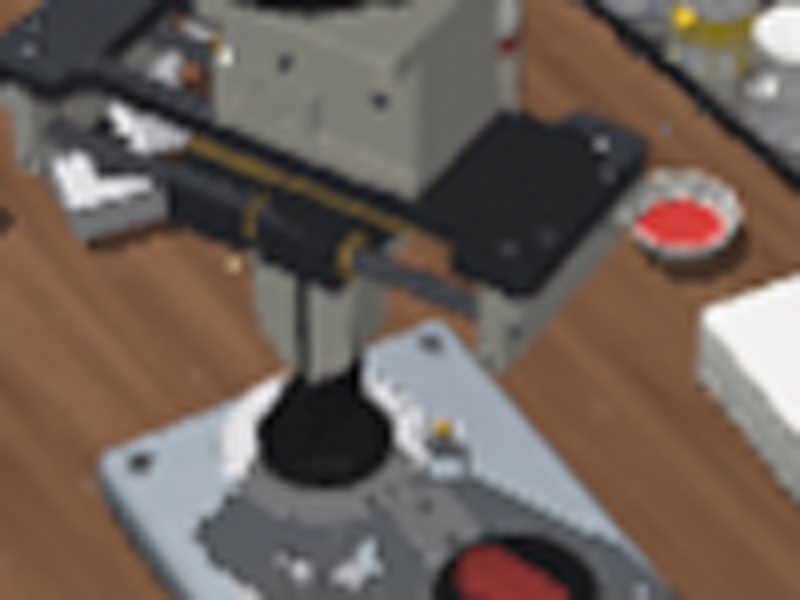

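The fingers appear closed just at the top of the bar, with their tips above the reported height. I'll back up, open partly, and check with force feedback.

Request:
{"api": "carry_out", "payload": {
  "plan": [
    {"tx": 0, "ty": 0, "tz": 3, "rx": 0, "ry": 0, "rz": 0},
    {"tx": 0, "ty": 0, "tz": 0, "rx": 0, "ry": 0, "rz": 0}
  ]
}}

```text
time: 4.6
tool_pos: [494.5, 98.5, 44.6]
tcp_rot: [3.142, 0.0, -2.732]
contact_force: [-1.1, -0.3, -0.8]
grip_width: 0.6
finger_force: 0.0
```

Request:
{"api": "carry_out", "payload": {
  "plan": [
    {"tx": 0, "ty": 0, "tz": -2, "rx": 0, "ry": 0, "rz": 0},
    {"tx": 0, "ty": 0, "tz": -2, "rx": 0, "ry": 0, "rz": 0},
    {"tx": 0, "ty": 0, "tz": 0, "rx": 0, "ry": 0, "rz": 0}
  ]
}}

```text
time: 4.9
tool_pos: [494.6, 98.5, 41.4]
tcp_rot: [-3.141, 0.001, -2.732]
contact_force: [-3.2, 0.6, 12.5]
grip_width: 0.4
finger_force: 6.1
```

Closed tips touch at a reading of z=41.6, which must be the bar's top at 66 mm. The true fingertips therefore sit about 24 mm above the reported TCP. I'll open, go lower in checked steps, then close.

Request:
{"api": "carry_out", "payload": {
  "plan": [
    {"tx": 0, "ty": 0, "tz": 10, "rx": 0, "ry": 0, "rz": 0},
    {"tx": 0, "ty": 0, "tz": 0, "rx": 0, "ry": 0, "rz": 0},
    {"tx": 0, "ty": 0, "tz": 0, "rx": 0, "ry": 0, "rz": 0},
    {"tx": 0, "ty": 0, "tz": 0, "rx": 0, "ry": 0, "rz": 0},
    {"tx": 0, "ty": 0, "tz": 0, "rx": 0, "ry": 0, "rz": 0},
    {"tx": 0, "ty": 0, "tz": -9, "rx": 0, "ry": 0, "rz": 0},
    {"tx": 0, "ty": 0, "tz": -3, "rx": 0, "ry": 0, "rz": 0},
    {"tx": 0, "ty": 0, "tz": -3, "rx": 0, "ry": 0, "rz": 0},
    {"tx": 0, "ty": 0, "tz": 0, "rx": 0, "ry": 0, "rz": 0}
  ],
  "gripper": 0.55
}}

```text
time: 5.8
tool_pos: [494.1, 98.4, 34.8]
tcp_rot: [3.141, -0.001, -2.732]
contact_force: [-0.2, 0.1, 0.4]
grip_width: 41.3
finger_force: 0.0
```

Request:
{"api": "carry_out", "payload": {
  "plan": [
    {"tx": 0, "ty": 0, "tz": -4, "rx": 0, "ry": 0, "rz": 0},
    {"tx": 0, "ty": 0, "tz": -4, "rx": 0, "ry": 0, "rz": 0},
    {"tx": 0, "ty": 0, "tz": -4, "rx": 0, "ry": 0, "rz": 0},
    {"tx": 0, "ty": 0, "tz": 0, "rx": 0, "ry": 0, "rz": 0}
  ]
}}

```text
time: 6.2
tool_pos: [494.0, 98.4, 22.8]
tcp_rot: [3.141, -0.001, -2.732]
contact_force: [-0.4, 0.8, 0.3]
grip_width: 41.2
finger_force: 0.0
```

Request:
{"api": "carry_out", "payload": {
  "plan": [
    {"tx": 0, "ty": 0, "tz": 0, "rx": 0, "ry": 0, "rz": 0},
    {"tx": 0, "ty": 0, "tz": 0, "rx": 0, "ry": 0, "rz": 0},
    {"tx": 0, "ty": 0, "tz": 0, "rx": 0, "ry": 0, "rz": 0},
    {"tx": 0, "ty": 0, "tz": 0, "rx": 0, "ry": 0, "rz": 0},
    {"tx": 0, "ty": 0, "tz": 0, "rx": 0, "ry": 0, "rz": 0},
    {"tx": 0, "ty": 0, "tz": 0, "rx": 0, "ry": 0, "rz": 0}
  ],
  "gripper": 1
}}

```text
time: 6.8
tool_pos: [494.6, 98.4, 23.6]
tcp_rot: [-3.141, 0.0, -2.732]
contact_force: [0.2, -0.7, 1.0]
grip_width: 10.0
finger_force: 30.0
```

Gripped: width 10.0 mm, 30 N. Turning the dial 1.0 rad clockwise.

Request:
{"api": "carry_out", "payload": {
  "plan": [
    {"tx": 0, "ty": 0, "tz": 0, "rx": 0, "ry": 0, "rz": -0.1},
    {"tx": 0, "ty": 0, "tz": 0, "rx": 0, "ry": 0, "rz": -0.1},
    {"tx": 0, "ty": 0, "tz": 0, "rx": 0, "ry": 0, "rz": -0.1},
    {"tx": 0, "ty": 0, "tz": 0, "rx": 0, "ry": 0, "rz": -0.1},
    {"tx": 0, "ty": 0, "tz": 0, "rx": 0, "ry": 0, "rz": -0.1},
    {"tx": 0, "ty": 0, "tz": 0, "rx": 0, "ry": 0, "rz": -0.1},
    {"tx": 0, "ty": 0, "tz": 0, "rx": 0, "ry": 0, "rz": -0.1},
    {"tx": 0, "ty": 0, "tz": 0, "rx": 0, "ry": 0, "rz": -0.1},
    {"tx": 0, "ty": 0, "tz": 0, "rx": 0, "ry": 0, "rz": -0.1},
    {"tx": 0, "ty": 0, "tz": 0, "rx": 0, "ry": 0, "rz": -0.1},
    {"tx": 0, "ty": 0, "tz": 0, "rx": 0, "ry": 0, "rz": 0},
    {"tx": 0, "ty": 0, "tz": 0, "rx": 0, "ry": 0, "rz": 0}
  ]
}}

```text
time: 8.0
tool_pos: [494.6, 98.1, 23.6]
tcp_rot: [-3.141, 0.0, 2.553]
contact_force: [-0.5, -3.5, 1.6]
grip_width: 9.8
finger_force: 30.0
```

Request:
{"api": "carry_out", "payload": {
  "plan": [
    {"tx": 0, "ty": 0, "tz": 0, "rx": 0, "ry": 0, "rz": 0},
    {"tx": 0, "ty": 0, "tz": 0, "rx": 0, "ry": 0, "rz": 0},
    {"tx": 0, "ty": 0, "tz": 0, "rx": 0, "ry": 0, "rz": 0},
    {"tx": 0, "ty": 0, "tz": 0, "rx": 0, "ry": 0, "rz": 0},
    {"tx": 0, "ty": 0, "tz": 0, "rx": 0, "ry": 0, "rz": 0},
    {"tx": 0, "ty": 0, "tz": 30, "rx": 0, "ry": 0, "rz": 0},
    {"tx": 0, "ty": 0, "tz": 40, "rx": 0, "ry": 0, "rz": 0},
    {"tx": 22, "ty": 0, "tz": 30, "rx": 0, "ry": 0, "rz": 0.13},
    {"tx": 22, "ty": 0, "tz": 20, "rx": 0, "ry": 0, "rz": 0.13},
    {"tx": 22, "ty": 0, "tz": 0, "rx": 0, "ry": 0, "rz": 0.13},
    {"tx": 0, "ty": 0, "tz": 0, "rx": 0, "ry": 0, "rz": 0.13},
    {"tx": 0, "ty": 0, "tz": 0, "rx": 0, "ry": 0, "rz": 0}
  ],
  "gripper": 0.5
}}

```text
time: 9.2
tool_pos: [560.6, 98.5, 143.2]
tcp_rot: [3.141, -0.0, 3.072]
contact_force: [0.5, -0.4, -0.2]
grip_width: 46.0
finger_force: 0.0
```

```bash
python3 - <<'E'
from h import *
import json
o=bot.get_obs();print(o["tool_pos"],o["tcp_rot"],o["time"],o["contact_force"])
m=bot.camera_model("wrist"); shot("wrist","w3.png")
json.dump({k:np.array(v).tolist() for k,v in m.items()},open("w3.json","w"))
p=proj(m,[494.4,98.5,26]);print(p)
x,y=p.astype(int); im=cv2.imread("pics/w3.png")
a=max(x-50,0);b=max(y-45,0);print("crop origin",a,b)
cv2.imwrite("pics/w3c.png",cv2.resize(im[b:b+100,a:a+110],None,fx=6,fy=6,interpolation=cv2.INTER_CUBIC))
E
```

```text
[560.59833179  98.46857083 143.19105537] [ 3.14149528e+00 -3.82423473e-04  3.07198690e+00] 9.2 [ 0.51121115 -0.35645775 -0.23191247]
[272.5826468  124.56383759]
crop origin 222 79
```

View pics/w3c.png

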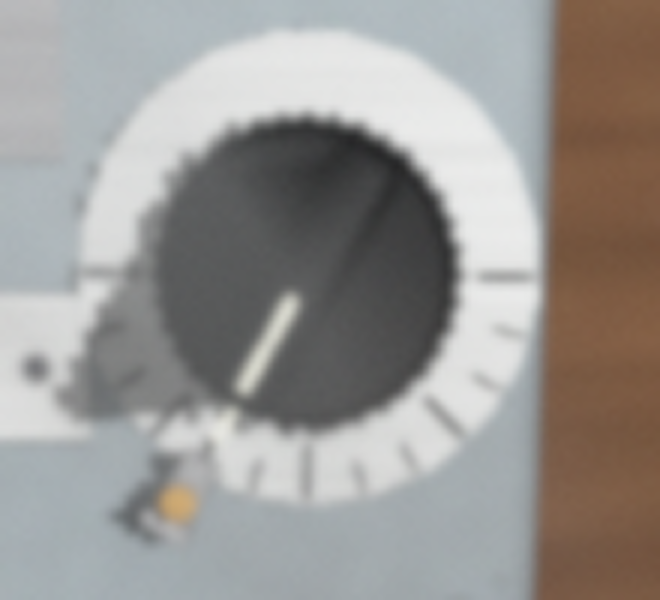

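Pointer and tab now agree: skirt mark (218,432) and brass (178,503) are both at 29.4° about the centre (307,274). Next I'll go over the slot mask with the camera.

Request:
{"api": "carry_out", "payload": {
  "plan": [
    {"tx": -13, "ty": 13, "tz": 0, "rx": 0, "ry": 0, "rz": -0.134},
    {"tx": -13, "ty": 13, "tz": 0, "rx": 0, "ry": 0, "rz": -0.134},
    {"tx": -13, "ty": 13, "tz": 0, "rx": 0, "ry": 0, "rz": -0.134},
    {"tx": -13, "ty": 13, "tz": 0, "rx": 0, "ry": 0, "rz": -0.134},
    {"tx": -13, "ty": 13, "tz": 0, "rx": 0, "ry": 0, "rz": -0.134},
    {"tx": -13, "ty": 13, "tz": 0, "rx": 0, "ry": 0, "rz": -0.134},
    {"tx": -13, "ty": 13, "tz": 0, "rx": 0, "ry": 0, "rz": -0.134},
    {"tx": -13, "ty": 13, "tz": 0, "rx": 0, "ry": 0, "rz": -0.134},
    {"tx": -13, "ty": 13, "tz": 0, "rx": 0, "ry": 0, "rz": -0.134},
    {"tx": -13, "ty": 13, "tz": 0, "rx": 0, "ry": 0, "rz": -0.134},
    {"tx": -10, "ty": 18, "tz": 0, "rx": 0, "ry": 0, "rz": -0.134},
    {"tx": 0, "ty": 0, "tz": 0, "rx": 0, "ry": 0, "rz": 0}
  ]
}}

```text
time: 10.45
tool_pos: [418.9, 247.8, 143.5]
tcp_rot: [-3.141, -0.0, 1.594]
contact_force: [0.9, -0.6, -0.1]
grip_width: 46.1
finger_force: 0.0
```

```bash
python3 - <<'E'
from h import *
import json
o=bot.get_obs();print(o["tool_pos"],o["tcp_rot"],o["time"],o["contact_force"])
m=bot.camera_model("wrist"); shot("wrist","w4.png")
json.dump({k:np.array(v).tolist() for k,v in m.items()},open("w4.json","w"))
im=cv2.imread("pics/w4.png");cv2.imwrite("pics/w4b.png",cv2.resize(im,(800,600),interpolation=cv2.INTER_CUBIC))
E
```

```text
[418.86510195 247.75587007 143.47559784] [-3.14101511e+00 -3.32201158e-04  1.59373263e+00] 10.45 [ 0.91812065 -0.62747433 -0.14797883]
```

View pics/w4b.png

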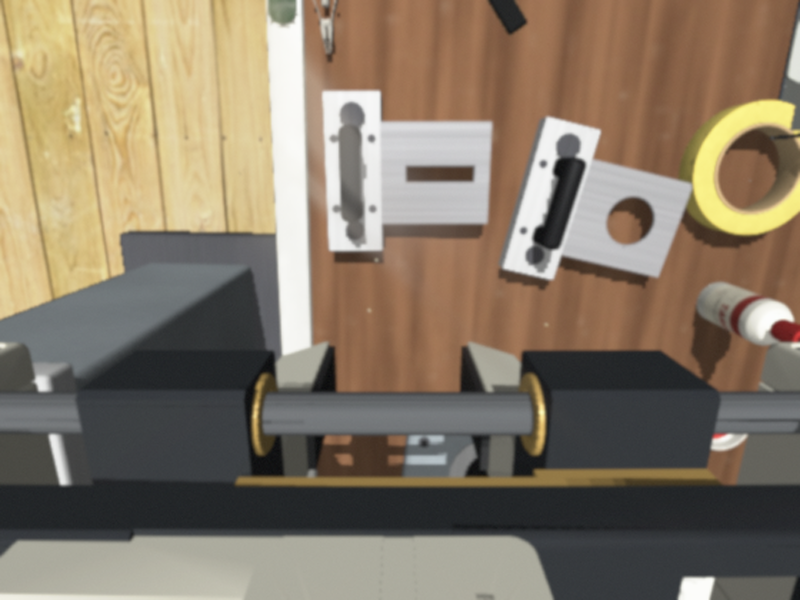

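The slot mask's block spans (323–382, 90–251), with its large cap at (352,114), small cap at (356,233) and slot centred at (440,174). Measuring these on the z=16 plane.

```bash
python3 - <<'E'
from h import *
import json
m=json.load(open("w4.json")); im=cv2.imread("pics/w4.png"); g=im.min(2)
def W(p,z): return ray(m,p,z)[:2]
s=lambda x,y:(x*.7-.15,y*.7-.15)
L,S,w=W(s(352,114),16),W(s(356,233),16),W(s(440,174),16)
d=L-S; print("caps",L,S,np.linalg.norm(d),"mid",(L+S)/2,"yaw",np.arctan2(-d[0],d[1]))
print("slot",w,np.linalg.norm(w-(L+S)/2))
cor=np.array([W(s(*p),16) for p in[(323,92),(380,90),(382,250),(330,251)]]); print("corner mean",cor.mean(0),[np.linalg.norm(cor[i]-cor[i-1]).round(1) for i in range(4)])
mask=((g>150)).astype(np.uint8); sub=np.zeros_like(mask); sub[55:185,219:350]=mask[55:185,219:350]
c=max(cv2.findContours(sub,cv2.RETR_EXTERNAL,cv2.CHAIN_APPROX_NONE)[0],key=cv2.contourArea)
r=cv2.minAreaRect(np.array([W(p,16) for p in c[:,0].astype(float)],np.float32)); print("rect(block+leaf exp 106x100)",r)
dk=np.zeros_like(mask); dk[112:132,278:338]=(g[112:132,278:338]<100); M=cv2.moments(dk,True); p=(M["m10"]/M["m00"],M["m01"]/M["m00"]); print("slot px",np.array(p)/.7,W(p,15))
E
```

```text
caps [387.83089571 352.54646495] [390.34960943 277.98063555] 74.60835631759912 mid [389.09025257 315.26355025] yaw 0.03376555269458712
slot [444.67440091 317.42550593] 55.62617728871249
corner mean [388.93395491 316.05433099] [np.float64(99.6), np.float64(35.4), np.float64(100.0), np.float64(35.1)]
rect(block+leaf exp 106x100) ((423.1442565917969, 317.17413330078125), (106.93985748291016, 100.07962036132812), 1.3215992450714111)
slot px [440.10989011 173.34195217] [444.95978421 317.70263291]
```

Mask origin (388.8,315.8), yaw 0.03; sizes agree (caps 74.6, slot offset 55.6–56, rect 107×100). Going to grasp with a reading of z≈2, meaning true tips at about 26.

Request:
{"api": "carry_out", "payload": {
  "plan": [
    {"tx": -15, "ty": 34, "tz": -20, "rx": 0, "ry": 0, "rz": 0.006},
    {"tx": -15, "ty": 34, "tz": -25, "rx": 0, "ry": 0, "rz": 0},
    {"tx": 0, "ty": 0, "tz": -30, "rx": 0, "ry": 0, "rz": 0},
    {"tx": 0, "ty": 0, "tz": -25, "rx": 0, "ry": 0, "rz": 0},
    {"tx": 0, "ty": 0, "tz": -15, "rx": 0, "ry": 0, "rz": 0},
    {"tx": 0, "ty": 0, "tz": -10, "rx": 0, "ry": 0, "rz": 0},
    {"tx": 0, "ty": 0, "tz": -6, "rx": 0, "ry": 0, "rz": 0},
    {"tx": 0, "ty": 0, "tz": -5, "rx": 0, "ry": 0, "rz": 0},
    {"tx": 0, "ty": 0, "tz": -5, "rx": 0, "ry": 0, "rz": 0},
    {"tx": 0, "ty": 0, "tz": 0, "rx": 0, "ry": 0, "rz": 0},
    {"tx": 0, "ty": 0, "tz": 0, "rx": 0, "ry": 0, "rz": 0}
  ]
}}

```text
time: 11.6
tool_pos: [390.7, 314.6, 2.7]
tcp_rot: [3.141, -0.0, 1.603]
contact_force: [0.6, -0.5, 0.5]
grip_width: 46.1
finger_force: 0.0
```

Request:
{"api": "carry_out", "payload": {
  "plan": [
    {"tx": 0, "ty": 0, "tz": 0, "rx": 0, "ry": 0, "rz": 0},
    {"tx": 0, "ty": 0, "tz": 0, "rx": 0, "ry": 0, "rz": 0},
    {"tx": 0, "ty": 0, "tz": 0, "rx": 0, "ry": 0, "rz": 0},
    {"tx": 0, "ty": 0, "tz": 0, "rx": 0, "ry": 0, "rz": 0},
    {"tx": 0, "ty": 0, "tz": 0, "rx": 0, "ry": 0, "rz": 0},
    {"tx": 0, "ty": 0, "tz": 0, "rx": 0, "ry": 0, "rz": 0},
    {"tx": 0, "ty": 0, "tz": 0, "rx": 0, "ry": 0, "rz": 0}
  ],
  "gripper": 1
}}

```text
time: 12.3
tool_pos: [390.2, 314.3, 2.2]
tcp_rot: [-3.141, 0.0, 1.603]
contact_force: [0.2, -0.4, -2.7]
grip_width: 11.6
finger_force: 30.0
```

Handle gripped at 11.6 mm width. Next: lift 80 mm, carry over to the seat, and correct yaw by -0.106.

Request:
{"api": "carry_out", "payload": {
  "plan": [
    {"tx": 0, "ty": 0, "tz": 20, "rx": 0, "ry": 0, "rz": 0},
    {"tx": 0, "ty": 0, "tz": 30, "rx": 0, "ry": 0, "rz": 0},
    {"tx": 0, "ty": 0, "tz": 30, "rx": 0, "ry": 0, "rz": 0},
    {"tx": 9, "ty": -40, "tz": 0, "rx": 0, "ry": 0, "rz": -0.026},
    {"tx": 9, "ty": -43, "tz": 0, "rx": 0, "ry": 0, "rz": -0.02},
    {"tx": 9, "ty": -43, "tz": 0, "rx": 0, "ry": 0, "rz": -0.02},
    {"tx": 9, "ty": -43, "tz": 0, "rx": 0, "ry": 0, "rz": -0.02},
    {"tx": 9, "ty": -43, "tz": 0, "rx": 0, "ry": 0, "rz": -0.02},
    {"tx": 9, "ty": -30, "tz": 0, "rx": 0, "ry": 0, "rz": 0},
    {"tx": 0, "ty": 0, "tz": 0, "rx": 0, "ry": 0, "rz": 0},
    {"tx": 0, "ty": 0, "tz": 0, "rx": 0, "ry": 0, "rz": 0}
  ]
}}

```text
time: 13.4
tool_pos: [444.3, 72.0, 82.3]
tcp_rot: [-3.141, -0.0, 1.495]
contact_force: [-0.1, 0.2, -3.0]
grip_width: 11.8
finger_force: 30.0
```

```bash
python3 - <<'E'
from h import *
import json
o=bot.get_obs();print(o["tool_pos"],o["tcp_rot"],o["contact_force"],o["moment"],o["grip_width"])
m=bot.camera_model("wrist"); im=shot("wrist","w5.png")
json.dump({k:np.array(v).tolist() for k,v in m.items()},open("w5.json","w"))
# expected pixels
T=np.array(o["tool_pos"])
for n,X in[("pl",[455.5,50.2,36]),("blockend top L",[T[0]-18,T[1]+51.5,96]),("R",[T[0]+18,T[1]+51.5,96]),("cap",[T[0],T[1]+37.5,96]),("leaf corner",[T[0]+88,T[1]+33.5,96])]: print(n,proj(m,X).round(1))
g=im.min(2).astype(int); 
for r in range(150,260,10): print(r,''.join("%4d"%v for v in g[r,150:420:10]))
E
```

```text
[444.30551942  72.02347174  82.26822057] [-3.14104898e+00 -2.11346366e-04  1.49464308e+00] [-0.08764608  0.17106123 -2.99285989] [-0.10015525  0.10062115 -0.01486059] 11.755719654409974
pl [295.1 245.8]
blockend top L [236. 162.]
R [305.3 156.8]
cap [272.7 185.8]
leaf corner [439.2 181. ]
150  236 227  79  78  78  81  74  68  75  85  89 173 169 174 176 175 226 226  99  33  30 104 168 230 170 168 166
160  238 237  73  77  74  80  73  70  69  77 221 224 218 222 220 226 224  77  57  49  44  39 125 229 171 169 166
170  238 238  68  76  69  79  74  71  69  65 230 222 221 185 223 228 224  69  58  49  48  42  37 228 175 165 167
180  238 237  80  76  68  77  71  73  68  67 234 229 122 121 115 228 225  70  61  60  55  37  38 227 168 168 167
190  240 238 116  71  70  75  72  75  68  64 234 232 106 124 123 227 223  76  76  75  75 218  69 214 163 161 162
200  242 240 164  70  71  74  72  72  68  65 235 233 172  98 220 224 218 192 191 191 190 191 191 192 192 191 191
210  240 239 225  68  71  74  69  71  66  63 207 159  23  27 170 117 207 184 184 185 184 183 184 184 185 184 184
220  234 238 236  67  71  72  65  73  64  65 233 232  34  37  95 228 208 186 190 190 188 190 188 187 189 190 190
230  151 240 239  66  72  72  63  70  67  65 234 233  37  37  45 230 204 181 183 184 186 185 186 184 185 185 186
240   89 242 240  81  72  73  64  67  65  67 233 172  34  37  48 202 197 180 179 119 125 127 121 100 101 101 166
250   67  33  31  32  33  33  32  33  31  31  88 140  37  36  19 150  35  40  44  57  54  39  34  37  36  35 158
```

```bash
python3 - <<'E'
from h import *
import json
m=json.load(open("w5.json")); g=cv2.imread("pics/w5.png").min(2).astype(float); T=np.array([444.305,72.023]); yaw=1.4946-np.pi/2
c,s=np.cos(yaw),np.sin(yaw); R=np.array([[c,s],[-s,c]])
loc=lambda p:R@(ray(m,p,96.1)[:2]-T)
prof=g
# left/right block edges where background is brown/dark
for r in (165,172,180,185):
    row=g[r]; l=next(x for x in range(235,260) if row[x]>150); rr=next(x for x in range(300,330) if row[x]<150)
    print(r,l,rr,loc((l-.5,r)).round(1),loc((rr-.5,r)).round(1))
sub=np.zeros(g.shape,np.uint8); sub[172:202,258:298]=(g[172:202,258:298]<165)
M=cv2.moments(sub[:198],True);print("cap",M["m10"]/M["m00"],M["m01"]/M["m00"],loc((M["m10"]/M["m00"],M["m01"]/M["m00"])))
for x in (255,262,305,310): print("end col",x,[int(v) for v in g[146:164,x]])
for x in (330,345,410): print("leaf col",x,[int(v) for v in g[186:204,x]])
for r,x in((158,255),(153,308),(195,335),(196,370)): print(r,x,loc((x,r)).round(1))
E
```

```text
165 243 316 [-18.5  48.4] [19.4 48.5]
172 243 313 [-18.6  44.8] [18.  44.8]
180 244 313 [-18.2  40.5] [18.1 40.6]
185 244 313 [-18.3  37.9] [18.2 37.9]
cap 278.0423600605144 184.90620272314675 [-0.0477431  37.92125282]
end col 255 [163, 163, 164, 163, 163, 163, 164, 162, 157, 154, 149, 163, 195, 218, 223, 224, 223, 223]
end col 262 [143, 154, 164, 171, 172, 172, 174, 172, 165, 157, 150, 164, 198, 222, 228, 228, 227, 227]
end col 305 [175, 176, 179, 186, 198, 209, 218, 214, 195, 169, 155, 166, 198, 219, 224, 225, 224, 225]
end col 310 [225, 226, 227, 226, 226, 226, 226, 224, 214, 194, 175, 180, 205, 221, 224, 225, 225, 225]
leaf col 330 [58, 58, 56, 59, 76, 113, 151, 176, 186, 189, 191, 192, 193, 195, 191, 190, 185, 184]
leaf col 345 [58, 56, 54, 55, 75, 116, 159, 181, 186, 189, 191, 193, 194, 193, 191, 187, 184, 182]
leaf col 410 [168, 168, 167, 167, 162, 157, 168, 182, 189, 191, 195, 197, 198, 195, 191, 188, 186, 185]
158 255 [-12.   52.1]
153 308 [15.4 54.7]
195 335 [30.3 32.5]
196 370 [49.1 31.9]
```

In hand the mask is x-centred and +2.0 mm in y from the TCP, with its yaw aligned. Going to hover just above the pins.

Request:
{"api": "carry_out", "payload": {
  "plan": [
    {"tx": 4, "ty": -30, "tz": 0, "rx": 0, "ry": 0, "rz": 0},
    {"tx": 4, "ty": -30, "tz": 0, "rx": 0, "ry": 0, "rz": 0},
    {"tx": 0, "ty": 0, "tz": -20, "rx": 0, "ry": 0, "rz": 0.002},
    {"tx": 0, "ty": 0, "tz": -18, "rx": 0, "ry": 0, "rz": 0},
    {"tx": 0, "ty": 0, "tz": 0, "rx": 0, "ry": 0, "rz": 0},
    {"tx": 0, "ty": 0, "tz": 0, "rx": 0, "ry": 0, "rz": 0}
  ]
}}

```text
time: 14.05
tool_pos: [452.2, 13.5, 44.5]
tcp_rot: [-3.141, -0.0, 1.5]
contact_force: [0.1, 0.6, -2.3]
grip_width: 12.1
finger_force: 30.0
```

Request:
{"api": "carry_out", "payload": {
  "plan": [
    {"tx": 0.2, "ty": -1.4, "tz": -2, "rx": 0, "ry": 0, "rz": -0.002},
    {"tx": 0, "ty": 0, "tz": -3, "rx": 0, "ry": 0, "rz": 0},
    {"tx": 0, "ty": 0, "tz": -2, "rx": 0, "ry": 0, "rz": 0},
    {"tx": 0, "ty": 0, "tz": -2, "rx": 0, "ry": 0, "rz": 0},
    {"tx": 0, "ty": 0, "tz": -1, "rx": 0, "ry": 0, "rz": 0},
    {"tx": 0, "ty": 0, "tz": 0, "rx": 0, "ry": 0, "rz": 0}
  ]
}}

```text
time: 14.65
tool_pos: [452.6, 11.1, 34.3]
tcp_rot: [-3.141, -0.0, 1.497]
contact_force: [0.4, -0.3, -2.5]
grip_width: 11.9
finger_force: 30.0
```

No contact with the underside at about 32, so both pin noses are inside the holes. Continuing.

Request:
{"api": "carry_out", "payload": {
  "plan": [
    {"tx": 0, "ty": 0.5, "tz": -1, "rx": 0, "ry": 0, "rz": 0},
    {"tx": 0, "ty": 0, "tz": -1, "rx": 0, "ry": 0, "rz": 0},
    {"tx": 0, "ty": 0, "tz": -1, "rx": 0, "ry": 0, "rz": 0},
    {"tx": 0, "ty": 0, "tz": 0, "rx": 0, "ry": 0, "rz": 0}
  ]
}}

```text
time: 15.05
tool_pos: [452.5, 11.6, 31.3]
tcp_rot: [-3.141, 0.0, 1.497]
contact_force: [0.6, -0.1, -4.0]
grip_width: 11.8
finger_force: 30.0
```

Request:
{"api": "carry_out", "payload": {
  "plan": [
    {"tx": 0, "ty": 0, "tz": -1, "rx": 0, "ry": 0, "rz": 0},
    {"tx": 0, "ty": 0, "tz": -1, "rx": 0, "ry": 0, "rz": 0},
    {"tx": 0, "ty": 0, "tz": -1, "rx": 0, "ry": 0, "rz": 0},
    {"tx": 0, "ty": 0, "tz": -1, "rx": 0, "ry": 0, "rz": 0},
    {"tx": 0, "ty": 0, "tz": 0, "rx": 0, "ry": 0, "rz": 0},
    {"tx": 0, "ty": 0, "tz": 0, "rx": 0, "ry": 0, "rz": 0}
  ]
}}

```text
time: 15.65
tool_pos: [452.6, 11.6, 27.7]
tcp_rot: [3.141, -0.0, 1.497]
contact_force: [-2.9, 1.6, 5.4]
grip_width: 11.7
finger_force: 30.0
```

The lifter spring is being felt. Pressing to the hard stop.

Request:
{"api": "carry_out", "payload": {
  "plan": [
    {"tx": 0, "ty": 0, "tz": -0.5, "rx": 0, "ry": 0, "rz": 0},
    {"tx": 0, "ty": 0, "tz": -0.5, "rx": 0, "ry": 0, "rz": 0},
    {"tx": 0, "ty": 0, "tz": 0, "rx": 0, "ry": 0, "rz": 0},
    {"tx": 0, "ty": 0, "tz": 0, "rx": 0, "ry": 0, "rz": 0}
  ]
}}

```text
time: 16.05
tool_pos: [452.7, 11.7, 27.1]
tcp_rot: [3.141, -0.0, 1.497]
contact_force: [-3.4, 2.0, 9.4]
grip_width: 11.7
finger_force: 30.0
```

Request:
{"api": "carry_out", "payload": {
  "plan": [
    {"tx": 0, "ty": 0, "tz": -0.5, "rx": 0, "ry": 0, "rz": 0},
    {"tx": 0, "ty": 0, "tz": -0.5, "rx": 0, "ry": 0, "rz": 0},
    {"tx": 0, "ty": 0, "tz": 0, "rx": 0, "ry": 0, "rz": 0},
    {"tx": 0, "ty": 0, "tz": 0, "rx": 0, "ry": 0, "rz": 0}
  ]
}}

```text
time: 16.45
tool_pos: [452.5, 11.8, 26.8]
tcp_rot: [3.141, -0.0, 1.497]
contact_force: [-7.2, 1.8, 19.8]
grip_width: 11.8
finger_force: 30.0
```

Request:
{"api": "carry_out", "payload": {
  "plan": [
    {"tx": -0.4, "ty": 0, "tz": -0.3, "rx": 0, "ry": 0, "rz": 0},
    {"tx": 0, "ty": 0, "tz": 0, "rx": 0, "ry": 0, "rz": 0},
    {"tx": 0, "ty": 0, "tz": 0, "rx": 0, "ry": 0, "rz": 0}
  ]
}}

```text
time: 16.75
tool_pos: [452.5, 11.8, 26.8]
tcp_rot: [3.14, -0.0, 1.497]
contact_force: [-7.5, 3.6, 21.6]
grip_width: 11.9
finger_force: 30.0
```

```bash
python3 - <<'E'
from h import *
import json
o=bot.get_obs();print(o["tool_pos"],o["tcp_rot"],o["contact_force"],o["moment"],o["grip_width"])
m=bot.camera_model("wrist"); g=shot("wrist","w6.png").min(2)
T=o["tool_pos"]; yaw=o["tcp_rot"][2]-np.pi/2; c,s=np.cos(yaw),np.sin(yaw); R=np.array([[c,s],[-s,c]])
p0=proj(m,[T[0]+c*0-s*38,T[1]+s*0+c*38,41]).astype(int); print(p0)
sub=np.zeros(g.shape,np.uint8); a=np.s_[p0[1]-13:p0[1]+11,p0[0]-20:p0[0]+20]; sub[a]=g[a]<165
M=cv2.moments(sub,True); q=ray(m,(M["m10"]/M["m00"],M["m01"]/M["m00"]),41)[:2]; print("cap local",R@(q-T[:2]),q,"expected large pin ~",np.array([452.4,14])+36*np.array([.074,.997]))
E
```

```text
[452.52786711  11.84003094  26.79978352] [ 3.14008110e+00 -1.74681151e-04  1.49696658e+00] [-7.53689084  3.55177841 21.57329366] [ 0.25203823  1.24196437 -0.0506126 ] 11.916508591908382
[278 184]
cap local [-0.18115339 38.61655798] [455.19566854  50.3647529 ] expected large pin ~ [455.064  49.892]
```

Cap position, height (about 24.6–25 mm) and the force step past 9 N all agree that the mask is seated. Handing in.

```bash
python3 -c "
from plant import bot
print(bot.close_job())"
```

```text
the job is handed in; nothing more can be done
None
```

The job is handed in with no verdict returned: by my last readings the dial pointer is at the tab, the slot mask is on both pins and pressed to its stop (about 21 N), and the handle is still gripped at 30 N.

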